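# Load the cartridge changer

## Robot

A 6-joint arm with a two-finger parallel gripper is mounted at the origin on a cart in front of the work surface, level with it; the furniture and walls round the work are solid. World frame = base frame: x ahead of the robot, y to its left, z up, the work surface at z = 0. Lengths are in m, angles in rad, forces in N, time in s.
With the tool pointing down it reaches from about 0.325 to 0.75 m from the base axis. Payload 7.6 kg.
Tool frame: the origin (TCP) lies midway between the tips of the shut fingers; the grasp point (between the pads) lies 19 mm behind it; z points along the fingers, x is the direction in which the jaws open and shut, and the axes are right-handed (so a half turn about z gives the same grasp; the last joint's range is limited). The gripper opens to 85 mm and grips with 20 to 120 N. Pads are 22 mm wide; open, the fingers measure 114 mm over their backs; the gripper's body (76 mm by 85 mm) begins 54 mm behind the grasp point. The pads swing forward as they close: fully open they stand 13 mm farther back than shut.
Start: joints at [-1.34, 0.052, 1.401, -0, 1.689, -0.07], TCP at [0.156, -0.501, 0.231] pointing down, gripper open.
Joint ranges: [-2.9, 2.9], [-0.91, 2.17], [0.12, 2.37], [-1.06, 4.2], [0.26, 2.73], [-2.93, 2.93]. Speed limits (rad/s): [2.57, 2.57, 3.01, 3.14, 3.14, 3.14].

## Interface

Orientations are given as a 3x3 rotation matrix whose columns are the frame's x, y, z axes.
In Python, from bench import sense, snapshot, camera_model, close_job, search_frame, cut_out gives the robot as it stands. The module is installed in compiled form; this text tells all that it offers.
- The arm moves only by the tool step_arm, never from a script. Its argument "increments" is a list of rows, each a list of 7 numbers: the shift along the world's x, y, z in cm, then the turn, a rotation vector about the world's x, y, z in degrees, then the opening, from 0 (shut) to 1 (fully open). A call has 1 to 10 rows; each row shifts and turns the commanded pose from where the row before left it; what a row does not reach is not made up. A row lasts 1/8 s, in which the tool goes at most 62.5 mm and 10.7 degrees, less where a joint would pass 70% of its speed; a pose out of reach is approached as far as the arm can. A call with a gripper value outside its range is refused whole. The fingers move at their own pace and stop on an object; "newtons" is the grip in N (left out, the last holds). Time passes only in rows, so rows that do not move let the fingers close. It gives the time, the measured TCP pose, the force and the opening at its end, in the units of the state.
- sense(): the state, without advancing time (a new reading comes with each control period).
- snapshot(name): name is "side" or "top" or "wrist"; returns the picture (480x640x3 uint8, red, green, blue); there is no depth.
- camera_model(name): a dict with "intrinsics" (3x3 intrinsics, pixels), "world_from_camera" (4x4, takes a point from camera to world coordinates). Camera axes: x right, y up, looking along -z (the intrinsics and any distortion apply to the point x, -y, -z); pixel columns grow to the right and rows downward; lengths in m; the calibration is good to about 2 mm. A picture is of the moment at which its call begins: read the wrist's pose just before it. camera_model takes no time and is no camera call; for the wrist camera it gives the pose at the moment of the call.
- close_job(): hands the job in, once; it reports no verdict.
Trained networks look in the newest picture that a camera, given by its name, has taken for a name from the list of things; names that differ only in an ending like _2 or _b are one class to them, and where a whole thing is asked for, a point or a joint stands for the part that bears it (a point fixed in the world has none). Each returns a list of dicts, best first, with "p" (0 to 1); they miss things now and then, are a little off and sometimes report something else, mostly with a low value. They report only what shows in the picture. A call takes as long as a camera call. They do not tell look-alikes from the thing itself.
- search_frame(thing, camera): "rect" ([left, top, right, bottom] in pixels, round what is visible of it).
- cut_out(thing, camera): "pixels" (480x640 bool, what is visible of it) and "rect" ([left, top, right, bottom] in pixels, round what is visible of it).
The state is a dict: "t": time; "qpos": joint angles; "joint_vel": joint speeds; "joint_efforts": joint torques, N m; "ee_pos": TCP position; "eef_rot": TCP orientation; "wrist_force": force on the tool from outside, world axes, zero at the start; "ft_torque": the same for the moment, N m; "grip_width": opening from 0.0 (shut) to 1.0 (fully open).
Only numpy, scipy, OpenCV 4.12 (cv2) and the standard library are available. Lean on these libraries where they do the work, as an engineer would, in place of code of your own. Each camera call takes 0.05 s, during which the arm holds its last target. There are 200 camera calls.

## Task

Load the cartridge changer for the next run: slide its clear hatch open, and put every filter cartridge that stands about it into the wheel, one at a time through the hatch opening. Press each cartridge down gently but fully home, until its shoulder sits flat on the pocket rim, then turn the knob one click clockwise (seen from above) before loading the next, so that neighbouring pockets fill without a gap; turn one click after the last one too, so that an empty pocket faces the opening, and slide the hatch fully shut. Leave the beaker and the bottles alone.

Things in the scene. Friction and masses are not known exactly. Their poses are not given: they have to be found in the camera images.
- changer: cartridge changer, fixed: white round base (216 mm) with a wheel of six pockets, a column behind, a clear flat guard plate (216 mm wide, 134 to 139 mm high) over the wheel. Origin: on the bench under the wheel's axis; z up, x from the loading side (towards the robot) to the column, y left. The guard is cut out over the loading place: y -40 to +40 mm, x -104 (its front edge) to -16 mm
- wheel (a joint): turn of wheel and knob, rad, growing CLOCKWISE seen from above; a click is 60 degrees (1.0472); about 0 at the start. A spring plunger centres the wheel at each click, gives way at about 0.3 N m and past half way pulls on to the next click. A click clockwise carries a pocket from load to place1, then place2, 3, 4. A seated cartridge passes 2 mm under the guard; one not home is caught by its edge
- hatch (a joint): travel of the clear sliding hatch, m: 0 = shut over the opening, 0.086 = fully open (slid to the changer's -y, its right); stays where left, slides at about 1.5 N. Starts shut or up to 20 mm ajar. Plate 76 x 90 mm, 4 mm thick, on top of the guard
- load (a point): centre of the rim of the pocket at the loading place, 98 mm above the bench, 80 mm before the wheel's axis; axes as the changer's. Bore 43 mm wide. A friction-held white seal disc in it, 26 mm below the rim, stops a cartridge 12 mm short; a push of about 11 N drives both down until the shoulder lands on the rim and force rises steeply; it stays down. Home: cartridge origin 38 mm below this point
- place1 (a point): centre of the pocket rim one click clockwise past the loading place (left front, under the guard), same height as load
- place2 (a point): centre of the pocket rim two clicks clockwise past the loading place (left back, under the guard)
- place3 (a point): centre of the pocket rim three clicks past the loading place (back, under the guard)
- place4 (a point): centre of the pocket rim four clicks past the loading place (right back, under the guard)
- knob_grip (a point): grip point of the black bar knob on the wheel's axis, above the guard. The bar is 14 mm thick, 36 mm long along this point's y axis (which turns with the wheel) and stands from 15 mm below this point (a thin round disc, 40 mm across) to 7 mm above it. Pinch the bar's flat sides from above and turn
- hatch_grip (a point): grip point of the hatch's upright black fin (moves with the hatch): 12 mm thick in the changer's y, 40 mm long in its x, from 23 mm below this point (hatch plate) to 11 mm above it. Pinch across its thickness from above and slide along the changer's y
- cart_a: one of up to four alike filter cartridges, 72 mm tall (None if absent): steel nose, diameter 40 mm, from the foot to 38 mm up, 1.7 mm chamfer at the foot; white shoulder flange, diameter 52 mm, 38 to 44 mm; white round gripping head, diameter 30 mm, 44 to 72 mm. About 0.16 kg. Starts upright on the bench or in the white spill tray (floor 6 mm, rim 17 mm above the bench). Origin: centre of the foot; z up its axis
- cart_b: one of up to four alike filter cartridges, 72 mm tall (None if absent): steel nose, diameter 40 mm, from the foot to 38 mm up, 1.7 mm chamfer at the foot; white shoulder flange, diameter 52 mm, 38 to 44 mm; white round gripping head, diameter 30 mm, 44 to 72 mm. About 0.16 kg. Starts upright on the bench or in the white spill tray (floor 6 mm, rim 17 mm above the bench). Origin: centre of the foot; z up its axis
- cart_c: one of up to four alike filter cartridges, 72 mm tall (None if absent): steel nose, diameter 40 mm, from the foot to 38 mm up, 1.7 mm chamfer at the foot; white shoulder flange, diameter 52 mm, 38 to 44 mm; white round gripping head, diameter 30 mm, 44 to 72 mm. About 0.16 kg. Starts upright on the bench or in the white spill tray (floor 6 mm, rim 17 mm above the bench). Origin: centre of the foot; z up its axis
- cart_d: one of up to four alike filter cartridges, 72 mm tall (None if absent): steel nose, diameter 40 mm, from the foot to 38 mm up, 1.7 mm chamfer at the foot; white shoulder flange, diameter 52 mm, 38 to 44 mm; white round gripping head, diameter 30 mm, 44 to 72 mm. About 0.16 kg. Starts upright on the bench or in the white spill tray (floor 6 mm, rim 17 mm above the bench). Origin: centre of the foot; z up its axis
- beaker: bystander: clear glass beaker, 64 mm across, 83 mm tall, in the white spill tray; origin centre of its base. The tray is fixed, from x = 0.58 to 0.96 m and y = 0.12 to 0.57 m; left of the work a fixed low black instrument, 92 mm high, begins at y = 0.38 m (x 0.44 to 0.61 m)
- squeeze_bottle: bystander: white squeeze bottle with a red cap, 64 mm across, 154 mm tall, in the white spill tray; origin centre of its base
- amber: bystander: amber bottle with a black cap, 56 mm across, 109 mm tall, on the bench at the right; origin centre of its base. Behind it stands a fixed tall black cabinet, 360 mm high, reaching from x = 0.53 to 0.97 m and y = -0.49 to -0.09 m: keep the arm and gripper clear of it
There are look-alikes about, which are no part of the job. Leave any turquoise look-alike of the cart_c alone.

How it is judged:
By the outcome, as a careful person would: the job done as asked, in the order asked, and still so for the second after the job is handed in, with the robot touching nothing.
Of cart_a, cart_b, cart_c, cart_d only 3 to 4 are there at a start; the rules pass over those that are not, and their reading is None.
At some moment in a run one of cart_a may be knocked a few centimetres aside while the robot is not near it.
Once in a run the grip may slacken for a moment while it holds something.
It also fails if it takes over 208 s, if anything falls off the work surface, if the arm or the gripper's body presses on something with over 40 N, if the wrist force passes 120 N, or if a joint passes its speed limit or range.

## Working session

There is one attempt and no reset: what is moved stays moved. The work goes in short steps, Python scripts to look and compute and a tool call to move; the robot and the scene stay as the last step left them, time stands still between calls to the robot, and variables do not carry over. Pictures are saved under pics/ and viewed, about 12 in all and at most 16, crops included, and the job is handed in when it is done.

Besides the shell and the picture viewer there is one more tool, called after ">>>" by a JSON object that holds its "op" and its "data", one argument or row to a line. step_arm: Moves the arm, as the interface text tells. Its arguments: {"type":"object","properties":{"increments":{"type":"array","items":{"type":"array","items":{"type":"number"}}},"newtons":{"type":"number"}},"required":["increments"]}

```bash
mkdir -p pics
cat > h.py <<'E'
import numpy as np, cv2
from bench import sense, snapshot, camera_model, close_job, search_frame, cut_out
def proj(cm,P):
    T=np.linalg.inv(cm["world_from_camera"]);P=np.atleast_2d(P)
    c=P@T[:3,:3].T+T[:3,3];c=c*[1,-1,-1]
    u=c@np.array(cm["intrinsics"]).T
    return u[:,:2]/u[:,2:]
def ray(cm,uv,z):
    K=np.array(cm["intrinsics"]);T=np.array(cm["world_from_camera"])
    uv=np.atleast_2d(uv).astype(float)
    d=np.c_[uv,np.ones(len(uv))]@np.linalg.inv(K).T*[1,-1,-1]@T[:3,:3].T
    o=T[:3,3];return o+d*((z-o[2])/d[:,2:])
def save(n,im):cv2.imwrite('pics/'+n+'.png',im[:,:,::-1])
E
python3 - <<'E'
from h import *
for n in ['top','side']:
    im=snapshot(n);save(n+'0',im);cm=camera_model(n);print(n,{k:np.round(v,3).tolist() for k,v in cm.items()})
    for t in ['cart_a','changer','knob_grip','hatch_grip','beaker','squeeze_bottle','amber']:
        for r in search_frame(t,n)[:6]:print(t,round(r['p'],2),np.round(r['rect']).tolist())
print(sense())
E
```

```text
top {'intrinsics': [[610.81, 0.0, 338.3], [0.0, 610.81, 239.706], [0.0, 0.0, 1.0]], 'world_from_camera': [[-0.327, 0.901, -0.286, 0.118], [-0.945, -0.312, 0.097, 0.136], [-0.001, 0.302, 0.953, 1.801], [0.0, 0.0, 0.0, 1.0]]}
cart_a 0.62 [420.0, 262.0, 444.0, 276.0]
cart_a 0.53 [232.0, 314.0, 253.0, 331.0]
cart_a 0.51 [208.0, 282.0, 221.0, 300.0]
cart_a 0.49 [399.0, 275.0, 416.0, 290.0]
cart_a 0.25 [308.0, 280.0, 352.0, 314.0]
changer 0.91 [272.0, 228.0, 371.0, 337.0]
knob_grip 0.65 [312.0, 273.0, 344.0, 315.0]
hatch_grip 0.93 [310.0, 278.0, 352.0, 314.0]
beaker 0.58 [202.0, 241.0, 231.0, 267.0]
squeeze_bottle 0.6 [242.0, 222.0, 264.0, 249.0]
amber 0.69 [468.0, 240.0, 493.0, 261.0]
side {'intrinsics': [[496.201, 0.0, 329.533], [0.0, 496.201, 234.95], [0.0, 0.0, 1.0]], 'world_from_camera': [[-0.668, 0.364, -0.649, -0.142], [-0.744, -0.35, 0.57, 0.604], [-0.02, 0.863, 0.505, 0.722], [0.0, 0.0, 0.0, 1.0]]}
cart_a 0.93 [163.0, 331.0, 188.0, 370.0]
cart_a 0.71 [216.0, 350.0, 244.0, 390.0]
cart_a 0.7 [402.0, 264.0, 424.0, 293.0]
cart_a 0.49 [268.0, 252.0, 361.0, 332.0]
cart_a 0.2 [142.0, 290
[... 553 characters left out ...]
8915e+00, -7.03254867e-02]), 'joint_vel': array([-1.93266086e-03, -9.82363862e-04, -1.03720975e-03, -4.45577618e-04,
        8.93062003e-05, -1.11943935e-03]), 'joint_efforts': array([-5.93570803e-06, -3.81511903e+01, -3.60298777e+01, -3.49238871e-05,
        1.79416902e-04, -1.08125359e-06]), 'ee_pos': array([ 0.15556836, -0.50144355,  0.23134852]), 'eef_rot': array([[ 2.96301792e-01, -9.55094366e-01,  1.57534991e-05],
       [-9.55094354e-01, -2.96301791e-01, -1.51993531e-04],
       [ 1.49835955e-04,  2.99898775e-05, -9.99999988e-01]]), 'wrist_force': array([0.33208732, 0.40606489, 1.41242151]), 'ft_torque': array([-0.01096232,  0.00028982, -0.01369065]), 'grip_width': 0.9992916695597757}
```

View pics/top0.png

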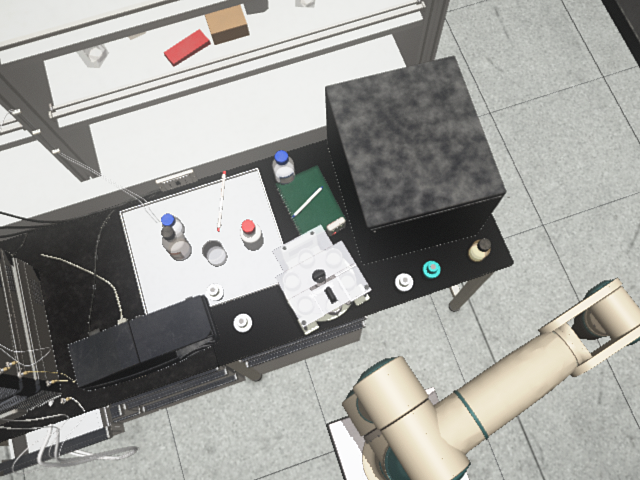

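View pics/side0.png

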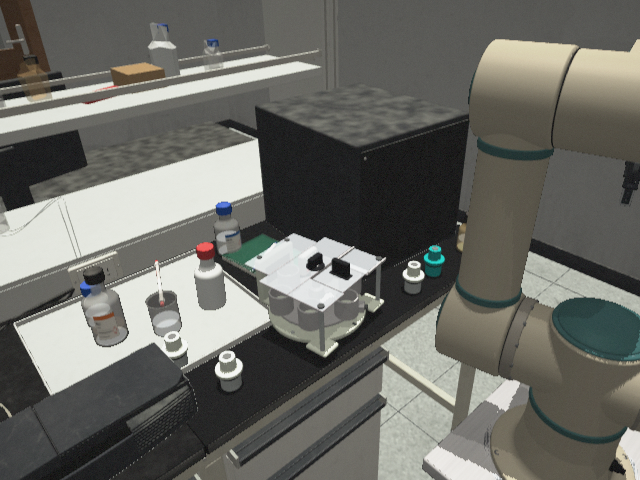

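Top view: white cartridges at (243,322), (215,292; in the tray) and (404,282). The turquoise look-alike is at (432,269), and the changer's knob and fin are near (320,276) and (331,296). The side view agrees, with white at (229,370), (174,350) and (413,277), and turquoise at (433,260).

Run:
```python
from h import *
ct=camera_model('top');cs=camera_model('side')
def tri(a,b):
    r=[]
    for cm,uv in((ct,a),(cs,b)):
        o=cm['world_from_camera'][:3,3];d=ray(cm,uv,0)[0]-o;r.append((o,d/np.linalg.norm(d)))
    A=sum(np.eye(3)-np.outer(d,d) for o,d in r);b=sum((np.eye(3)-np.outer(d,d))@o for o,d in r)
    return np.linalg.solve(A,b)
for n,a,b,z in [('bench',(242,319),(228,355),.072),('tray',(214,289),(173,335),.078),('right',(404,279),(414,265),.072),('turq',(432,265),(434,248),.072),('knob',(319,273),(316,256),.16),('fin',(331,293),(341,262),.17)]:
    print(n,np.round(ray(ct,a,z)[0],3),np.round(ray(cs,b,z)[0],3),tri(a,b).round(3))
print(np.round(ray(ct,[(272,265),(323,228),(371,292),(300,333)],.139),3))
im=snapshot('top')
save('top_big',cv2.resize(im[220:345,195:445],None,fx=3.2,fy=3.2,interpolation=cv2.INTER_CUBIC))
```

```text
bench [0.502 0.296 0.072] [0.498 0.299 0.072] [0.503 0.297 0.067]
tray [0.611 0.348 0.078] [0.612 0.351 0.078] [0.612 0.349 0.077]
right [ 0.46  -0.182  0.072] [ 0.454 -0.179  0.072] [ 0.459 -0.184  0.068]
turq [ 0.473 -0.274  0.072] [ 0.468 -0.273  0.072] [ 0.472 -0.276  0.07 ]
knob [0.536 0.051 0.16 ] [0.536 0.048 0.16 ] [0.535 0.05  0.162]
fin [0.469 0.038 0.17 ] [0.472 0.036 0.17 ] [0.469 0.039 0.173]
[[ 0.606  0.167  0.139]
 [ 0.664 -0.004  0.139]
 [ 0.442 -0.07   0.139]
 [ 0.398  0.152  0.139]]
```

View pics/top_big.png

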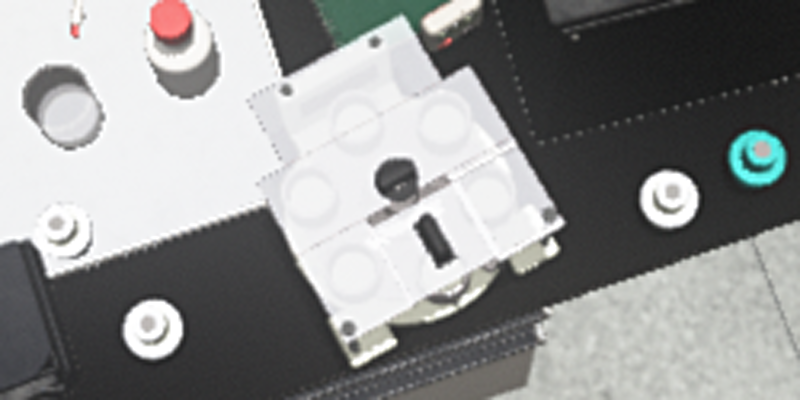

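>>> {"op": "step_arm", "data": {
  "increments": [
    [2.8,5.2,1.6,0,0,0,1],
    [2.8,5.2,1.6,0,0,0,1],
    [2.8,5.2,1.6,0,0,0,1],
    [2.8,5.2,1.6,0,0,0,1],
    [2.8,5.2,1.6,0,0,0,1],
    [2.8,5.2,1.6,0,0,0,1],
    [2.8,5.2,1.6,0,0,0,1],
    [2.8,5.2,1.6,0,0,0,1],
    [2.8,5.2,1.6,0,0,0,1],
    [0,0,0,0,0,0,1]
  ]
}}

```text
t: 2.1
ee_pos: [0.4087, -0.0303, 0.3762]
eef_rot: [[0.303, -0.953, 0.001], [-0.953, -0.303, 0.0], [0.0, -0.001, -1.0]]
wrist_force: [-0.7, -0.3, 0.4]
grip_width: 1.001
```

Run:
```python
from h import *
s=sense();cm=camera_model('wrist');im=snapshot('wrist');save('w1',im)
print(s['ee_pos'],s['qpos'].round(2));print({k:np.round(v,3).tolist() for k,v in cm.items()})
R=s['eef_rot'];print('offs tool',R.T@(cm['world_from_camera'][:3,3]-s['ee_pos']))
for t in ['knob_grip','hatch_grip','changer','cart_a']:
    for r in search_frame(t,'wrist')[:4]:print(t,round(r['p'],2),np.round(r['rect']).tolist())
print('beaker',ray(camera_model('top'),(214,247),.089).round(3))
```

```text
[ 0.40865843 -0.03030303  0.37617158] [-0.16 -0.25  1.4   0.    2.    1.1 ]
{'intrinsics': [[370.575, 0.0, 314.72], [0.0, 370.575, 235.523], [0.0, 0.0, 1.0]], 'world_from_camera': [[0.303, 0.921, 0.247, 0.47], [-0.953, 0.292, 0.079, -0.011], [0.0, -0.259, 0.966, 0.518], [0.0, 0.0, 0.0, 1.0]]}
offs tool [-0.00023709 -0.06451658 -0.14217484]
knob_grip 0.56 [227.0, 26.0, 307.0, 85.0]
hatch_grip 0.65 [214.0, 71.0, 314.0, 166.0]
changer 0.89 [153.0, 0.0, 390.0, 176.0]
cart_a 0.85 [478.0, 184.0, 529.0, 225.0]
cart_a 0.84 [35.0, 5.0, 99.0, 58.0]
cart_a 0.81 [416.0, 168.0, 462.0, 208.0]
cart_a 0.73 [574.0, 206.0, 637.0, 258.0]
beaker [[0.729 0.313 0.089]]
```

View pics/w1.png

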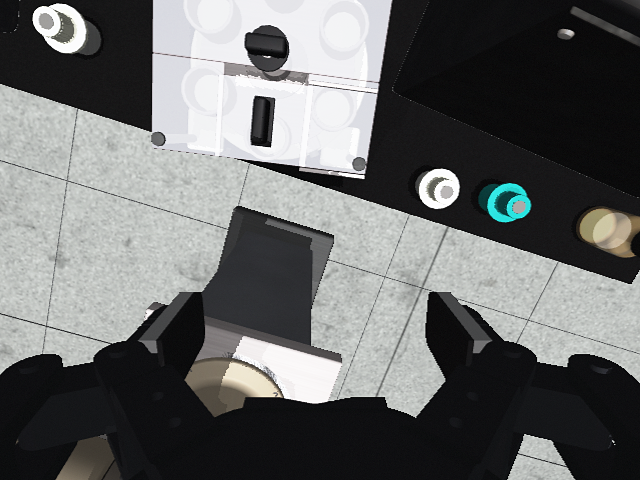

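Run:
```python
from h import *
cm=camera_model('wrist')
c=ray(cm,[(152,147),(365,178)],.139);print(c.round(4),np.linalg.norm(c[0]-c[1]))
d=c[0]-c[1];print('y dir deg',np.degrees(np.arctan2(d[1],d[0])),'front mid',c.mean(0).round(3))
print('fin top',ray(cm,[(264,97),(262,127)],.177).round(3))
print('cart',ray(cm,[(447,191)],.072).round(3), 'left',ray(cm,[(46,20)],.072).round(3))
im=cv2.imread('pics/w1.png');cv2.imwrite('pics/w1c.png',cv2.resize(im[0:190,140:400],None,fx=3,fy=3,interpolation=cv2.INTER_CUBIC))
```

```text
[[ 0.4107  0.1358  0.139 ]
 [ 0.444  -0.0764  0.139 ]] 0.21478279528538025
y dir deg 98.91435165151414 front mid [0.427 0.03  0.139]
fin top [[0.487 0.036 0.177]
 [0.462 0.031 0.177]]
cart [[ 0.454 -0.187  0.072]] left [[0.498 0.296 0.072]]
```

View pics/w1c.png

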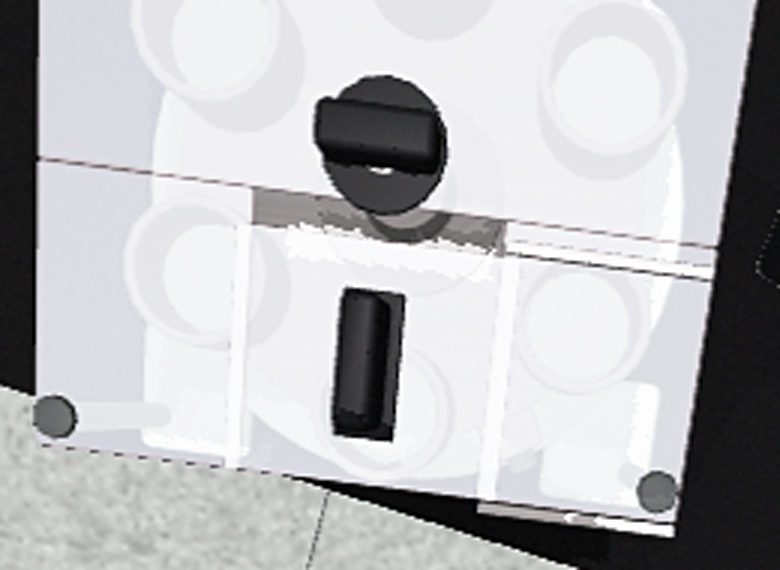

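>>> {"op": "step_arm", "data": {
  "increments": [
    [-2.4,3.2,-2,0,0,-4,1],
    [-2.4,3.2,-2,0,0,-4,1],
    [0,0,0,0,0,0,1],
    [0,0,0,0,0,0,1]
  ]
}}

```text
t: 2.85
ee_pos: [0.3597, 0.0296, 0.3358]
eef_rot: [[0.16, -0.987, 0.001], [-0.987, -0.16, -0.0], [0.001, -0.001, -1.0]]
wrist_force: [-0.4, -0.0, 0.4]
grip_width: 1.002
```

Run:
```python
from h import *
s=sense();cm=camera_model('wrist');im=snapshot('wrist');save('w2',im)
print(s['ee_pos'],s['qpos'].round(2),s['joint_vel'].round(3));np.save('w2cm.npy',cm,allow_pickle=True)
cv2.imwrite('pics/w2c.png',cv2.resize(im[60:360,130:510,::-1],None,fx=2,fy=2,interpolation=cv2.INTER_CUBIC))
```

```text
[0.35971999 0.02963756 0.33577616] [-0.02 -0.41  1.6  -0.    1.95  1.39] [-0.008  0.016 -0.02  -0.001 -0.     0.002]
```

View pics/w2c.png

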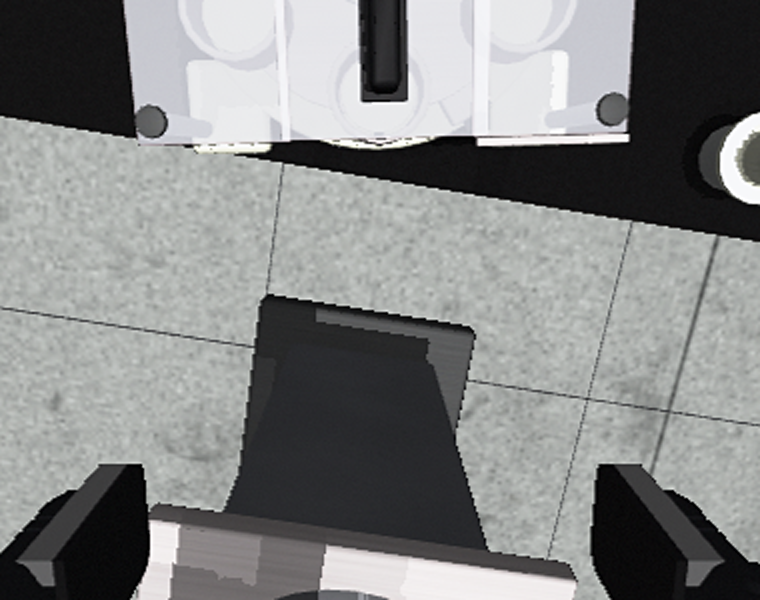

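>>> {"op": "step_arm", "data": {
  "increments": [
    [4.7,0.5,0.5,0,0,0,1],
    [4.7,0.5,0.5,0,0,0,1],
    [4.7,0.5,0.5,0,0,0,1],
    [0,0,0,0,0,0,1],
    [0,0,0,0,0,0,1]
  ]
}}

```text
t: 3.52
ee_pos: [0.5007, 0.0447, 0.3504]
eef_rot: [[0.159, -0.987, -0.0], [-0.987, -0.159, -0.0], [0.0, 0.0, -1.0]]
wrist_force: [-0.9, 0.0, 1.3]
grip_width: 1.002
```

Run:
```python
from h import *
cm2=np.load('w2cm.npy',allow_pickle=True).item()
c=ray(cm2,[(199,131),(444.5,127)],.139);d=c[0]-c[1];print(c.round(4),np.linalg.norm(d),'ydir',np.degrees(np.arctan2(d[1],d[0])),c.mean(0).round(4))
s=sense();cm=camera_model('wrist');im=snapshot('wrist');save('w3',im)
print(s['ee_pos'],s['qpos'].round(2),s['joint_vel'].round(3));np.save('w3cm.npy',cm,allow_pickle=True)
for t in ['knob_grip','hatch_grip','changer','cart_a']:
    for r in search_frame(t,'wrist')[:4]:print(t,round(r['p'],2),np.round(r['rect']).tolist())
```

```text
[[ 0.4112  0.141   0.139 ]
 [ 0.449  -0.0715  0.139 ]] 0.21591191199809298 ydir 100.0757900946956 [0.4301 0.0348 0.139 ]
[0.50072405 0.04470803 0.35038818] [ 0.02 -0.    1.22 -0.    1.92  1.43] [ 0.006 -0.049  0.016  0.001 -0.     0.001]
knob_grip 0.72 [272.0, 150.0, 354.0, 202.0]
hatch_grip 0.55 [263.0, 198.0, 359.0, 278.0]
changer 0.93 [190.0, 14.0, 426.0, 276.0]
changer 0.36 [458.0, 228.0, 508.0, 272.0]
cart_a 0.89 [461.0, 227.0, 508.0, 273.0]
cart_a 0.85 [525.0, 232.0, 585.0, 276.0]
cart_a 0.78 [75.0, 137.0, 131.0, 183.0]
cart_a 0.72 [16.0, 24.0, 91.0, 76.0]
```

View pics/w3.png

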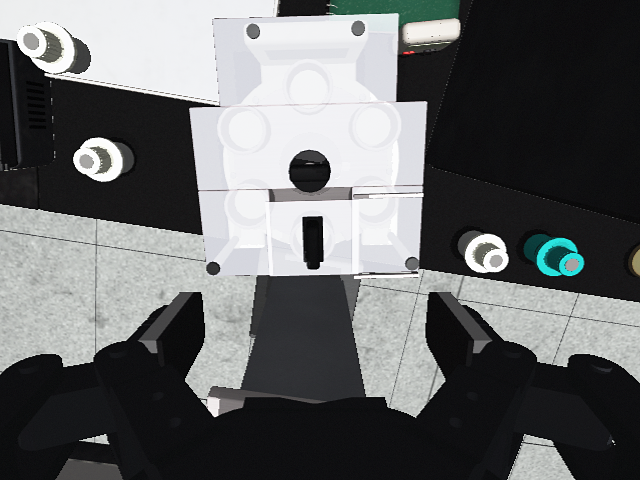

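The wrist view shows the whole changer. The knob disc is at (310,171) and the fin at (313,242). The guard corners are at (207,276), (419,271), (191,108) and (427,102). The white cartridges are at (46,42), (103,160) and (488,255), so there are three. The turquoise look-alike at (557,258) stays alone.

Run:
```python
from h import *
cm=np.load('w3cm.npy',allow_pickle=True).item()
c=ray(cm,[(207,276),(419,271),(191,108),(427,102)],.139);print(c.round(4))
for a,b in((0,1),(2,3)):
    d=c[a]-c[b];print(np.linalg.norm(d).round(4),'yaw',np.degrees(np.arctan2(d[1],d[0]))-90,((c[a]+c[b])/2).round(4))
d=(c[2]+c[3]-c[0]-c[1])/2;print('x len',np.linalg.norm(d),np.degrees(np.arctan2(d[1],d[0])))
k=ray(cm,(310,171),.141)[0];print('axis',k.round(4))
im=cv2.imread('pics/w3.png')
sub=cv2.cvtColor(im,6)
# dark blobs: fin & knob
m=(sub[130:275,285:345]<60).astype(np.uint8)
n,l,st,ce=cv2.connectedComponentsWithStats(m)
for i in range(1,n):
    if st[i,4]>60:print('blob',st[i]+[285,130,0,0,0],(ce[i]+[285,130]).round(1))
for yaw in (9.5,10.5):
    a=np.radians(yaw);X=np.array([np.cos(a),np.sin(a),0]);
    for o in (k,(c[0]+c[1])/2+.104*X):print('load',yaw,(o-.08*X*[1,1,0]).round(4),'axis',o.round(4))
print('carts',ray(cm,[(497,260),(89,161)],.072).round(4),ray(cm,(34,41),.078).round(4))
for zz in(.143,.177):print('fin',zz,ray(cm,[(313,217),(313,270)],zz).round(4))
```

```text
[[ 0.4106  0.1412  0.139 ]
 [ 0.4503 -0.0706  0.139 ]
 [ 0.5703  0.1692  0.139 ]
 [ 0.6093 -0.0402  0.139 ]]
0.2155 yaw 10.605411464431342 [0.4304 0.0353 0.139 ]
0.213 yaw 10.549015862309389 [0.5898 0.0645 0.139 ]
x len 0.16201575957108555 10.381834174367368
axis [0.532  0.0542 0.141 ]
blob [ 289  150   42   43 1144] [309.1 173.6]
blob [303 216  20  53 962] [312.8 241. ]
load 9.5 [0.4531 0.041  0.141 ] axis [0.532  0.0542 0.141 ]
load 9.5 [0.4541 0.0393 0.139 ] axis [0.533  0.0525 0.139 ]
load 10.5 [0.4533 0.0396 0.141 ] axis [0.532  0.0542 0.141 ]
load 10.5 [0.454  0.0397 0.139 ] axis [0.5327 0.0543 0.139 ]
carts [[ 0.4572 -0.1834  0.072 ]
 [ 0.4972  0.299   0.072 ]] [[0.6104 0.3509 0.078 ]]
fin 0.143 [[0.4893 0.0445 0.143 ]
 [0.4357 0.0359 0.143 ]]
fin 0.177 [[0.4966 0.0455 0.177 ]
 [0.4482 0.0378 0.177 ]]
```

Measurements agree: axis (0.532, 0.054), yaw 10.5°, load (0.454, 0.040), fin (0.468, 0.041). Going for the fin.

>>> {"op": "step_arm", "data": {
  "increments": [
    [-1.6,-0.2,-4,0,0,1.3,1],
    [-1.7,-0.2,-5,0,0,0,1],
    [0,0,-5,0,0,0,1],
    [0,0,-4,0,0,0,1],
    [0,0,-1.8,0,0,0,0.6],
    [0,0,0,0,0,0,0.1],
    [0,0,0,0,0,0,0],
    [0,0,0,0,0,0,0],
    [0,0,0,0,0,0,0]
  ],
  "newtons": 30
}}

```text
t: 4.9
ee_pos: [0.4684, 0.0416, 0.1541]
eef_rot: [[0.183, -0.983, 0.003], [-0.983, -0.183, -0.0], [0.001, -0.003, -1.0]]
wrist_force: [0.3, -0.7, 6.0]
grip_width: 0.134
```

>>> {"op": "step_arm", "data": {
  "increments": [
    [0.2,-1.1,0,0,0,0,0],
    [0.26,-1.4,0,0,0,0,0],
    [0.26,-1.4,0,0,0,0,0],
    [0.26,-1.4,0,0,0,0,0],
    [0.26,-1.4,0,0,0,0,0],
    [0.26,-1.4,0,0,0,0,0],
    [0.06,-0.3,0,0,0,0,0],
    [0,0,0,0,0,0,0]
  ]
}}

```text
t: 5.9
ee_pos: [0.484, -0.0417, 0.1541]
eef_rot: [[0.183, -0.983, 0.003], [-0.983, -0.183, 0.002], [-0.001, -0.003, -1.0]]
wrist_force: [-0.2, 4.6, 5.4]
grip_width: 0.133
```

>>> {"op": "step_arm", "data": {
  "increments": [
    [0.04,-0.2,0,0,0,0,0],
    [0,0,0,0,0,0,0]
  ]
}}

```text
t: 6.15
ee_pos: [0.4841, -0.0419, 0.154]
eef_rot: [[0.185, -0.983, 0.002], [-0.983, -0.185, 0.005], [-0.005, -0.003, -1.0]]
wrist_force: [-4.6, 12.1, 8.5]
grip_width: 0.136
```

>>> {"op": "step_arm", "data": {
  "increments": [
    [-0.04,0.2,0,0,0,0,0.7],
    [0,0,0,0,0,0,0.9],
    [0,0,4,0,0,0,0.9],
    [0,0,5,0,0,9,0.6],
    [-0.4,-2,0,0,0,9,0.6],
    [-0.4,-2,0,0,0,9,0.6],
    [-0.4,-2,0,0,0,9,0.6],
    [-0.4,-2,0,0,0,9,0.6],
    [-0.4,-2,0,0,0,9,0.6],
    [-0.4,-2,0,0,0,9,0.6]
  ]
}}

```text
t: 7.4
ee_pos: [0.4589, -0.1634, 0.2422]
eef_rot: [[0.96, -0.279, -0.0], [-0.279, -0.96, -0.0], [-0.0, 0.0, -1.0]]
wrist_force: [0.3, 0.4, 0.9]
grip_width: 0.602
```

>>> {"op": "step_arm", "data": {
  "increments": [
    [-0.4,-2.2,-1,0,0,9,0.6],
    [0,0,-2,0,0,9,0.6],
    [0,0,-2,0,0,9,0.6],
    [0,0,0,0,0,0,0.6],
    [0,0,0,0,0,0,0.6]
  ]
}}

```text
t: 8.02
ee_pos: [0.4554, -0.1847, 0.1932]
eef_rot: [[0.984, 0.18, 0.001], [0.18, -0.984, -0.001], [0.001, 0.001, -1.0]]
wrist_force: [0.8, -0.7, -0.1]
grip_width: 0.602
```

```bash
cat >> h.py <<'E'
def tops(z=.072,n='wrist'):
    s=sense();cm=camera_model(n);im=snapshot(n)
    print(s['t'],s['ee_pos'].round(4),s['grip_width'].round(3),'yaw',np.degrees(np.arctan2(s['eef_rot'][1,0],s['eef_rot'][0,0])).round(1))
    for r in search_frame('cart_a',n)[:5]:
        b=np.array(r['rect']);c=[(b[0]+b[2])/2,(b[1]+b[3])/2]
        print(round(r['p'],2),b.round(),'mid@.041',ray(cm,c,.041)[0].round(4))
    return cm,im
E
python3 - <<'E'
from h import *
cm,im=tops();save('w4',im);np.save('w4cm.npy',cm,allow_pickle=True)
snapshot('top')
for r in search_frame('cart_a','top')[:5]:print(r)
E
```

```text
Traceback (most recent call last):
  File "h.py", line 16, in tops
    print(s['t'],s['ee_pos'].round(4),s['grip_width'].round(3),'yaw',np.degrees(np.arctan2(s['eef_rot'][1,0],s['eef_rot'][0,0])).round(1))
                                      ^^^^^^^^^^^^^^^^^^^^^
AttributeError: 'float' object has no attribute 'round'
```

```bash
sed -i "s/s\['grip_width'\].round(3)/round(s['grip_width'],3)/" h.py
python3 - <<'E'
from h import *
cm,im=tops();save('w4',im);np.save('w4cm.npy',cm,allow_pickle=True)
E
```

```text
8.075 [ 0.4556 -0.1847  0.1935] 0.598 yaw 10.4
0.75 [284. 182. 348. 249.] mid@.041 [ 0.4552 -0.1816  0.041 ]
0.58 [280. 281. 337. 358.] mid@.041 [ 0.4652 -0.2747  0.041 ]
```

View pics/w4.png

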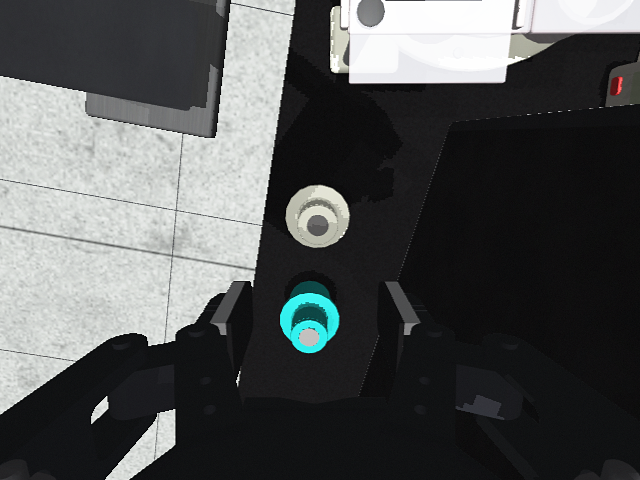

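White cartridge at (318,222) with its head top at (317,226); the turquoise one at (309,322) is behind it. I'll measure the head and flange precisely.

```bash
cat >> h.py <<'E'
def fit(thing='cart_a',z0=0.,near=None,n='wrist',plot=None,cm=None):
    """refine cart xy by matching its cut-out with the projected silhouette"""
    from scipy.optimize import minimize
    if cm is None: cm=camera_model(n)
    out=[]
    a=np.linspace(0,2*np.pi,40)
    prof=[(.02,0),(.02,.038),(.026,.038),(.026,.044),(.015,.044),(.015,.072)]
    for r in cut_out(thing,n):
        px=r['pixels'].astype(np.uint8);b=r['rect'];c=ray(cm,[(b[0]+b[2])/2,(b[1]+b[3])/2],z0+.041)[0][:2]
        if near is not None and np.hypot(*(c-near))>.05: continue
        def sil(p):
            m=np.zeros((480,640),np.uint8)
            for (r0,h0),(r1,h1) in zip(prof[::2],prof[1::2]):
                P=np.vstack([np.c_[p[0]+q*np.cos(a),p[1]+q*np.sin(a),np.full(40,z0+h)] for q,h in((r0,h0),(r1,h1))])
                hull=cv2.convexHull((proj(cm,P)*16).astype(np.int32))
                cv2.fillConvexPoly(m,hull,1,shift=4)
            return m
        f=lambda p:np.sum(cv2.GaussianBlur(sil(p).astype(np.float32),(0,0),1)*0+np.abs(sil(p).astype(int)-px))
        res=minimize(f,c,method='Nelder-Mead',options=dict(initial_simplex=[c,c+[.004,0],c+[0,.004]],xatol=1e-4))
        out.append((round(r['p'],2),res.x.round(4),'err px',res.fun,'area',int(px.sum())))
        print(*out[-1])
    return out
E
sed -i 's/cv2.GaussianBlur(sil(p).astype(np.float32),(0,0),1)\*0+//' h.py
python3 - <<'E'
from h import *
fit()
cm=camera_model('wrist');print(ray(cm,(317.5,226),.072),ray(cm,(317.5,216),.044))
E
```

```text
0.97 [ 0.466  -0.2735] err px 201.0 area 3120
0.59 [ 0.4557 -0.1822] err px 96.0 area 3259
[[ 0.45604224 -0.18258177  0.072     ]] [[ 0.45603996 -0.18113593  0.044     ]]
```

>>> {"op": "step_arm", "data": {
  "increments": [
    [0,0.25,-4,0,0,0,0.6],
    [0,0,-4.5,0,0,0,0.6],
    [0,0,-4,0,0,0,0.6],
    [0,0,-2.1,0,0,0,0.6],
    [0,0,0,0,0,0,0.4],
    [0,0,0,0,0,0,0],
    [0,0,0,0,0,0,0],
    [0,0,0,0,0,0,0]
  ],
  "newtons": 60
}}

```text
t: 9.22
ee_pos: [0.4555, -0.1821, 0.047]
eef_rot: [[0.983, 0.183, 0.001], [0.183, -0.983, -0.001], [0.001, 0.001, -1.0]]
wrist_force: [0.0, 0.3, -1.8]
grip_width: 0.332
```

>>> {"op": "step_arm", "data": {
  "increments": [
    [0,0,2,0,0,0,0],
    [0,0,5,0,0,0,0],
    [0,0,5,0,0,0,0],
    [0,0,5,0,0,0,0],
    [0,1,3.3,0,0,0,0],
    [-0.2,5,0,0,0,0,0],
    [0,5,0,0,0,0,0],
    [0,5,0,0,0,0,0],
    [0,4,0,0,0,0,0],
    [0,2.2,0,0,0,0,0]
  ]
}}

```text
t: 10.48
ee_pos: [0.4529, 0.0419, 0.2497]
eef_rot: [[0.983, 0.185, 0.001], [0.185, -0.983, 0.0], [0.001, -0.0, -1.0]]
wrist_force: [-0.2, -0.2, -2.3]
grip_width: 0.324
```

>>> {"op": "step_arm", "data": {
  "increments": [
    [0,0,-1,0,0,0,0],
    [0,0,0,0,0,0,0],
    [0,0,0,0,0,0,0]
  ]
}}

```text
t: 10.85
ee_pos: [0.4532, 0.0392, 0.2393]
eef_rot: [[0.983, 0.182, -0.0], [0.182, -0.983, -0.0], [-0.0, 0.0, -1.0]]
wrist_force: [0.2, 0.0, -1.5]
grip_width: 0.329
```

Run:
```python
from h import *
cm,im=tops();save('w5',im);np.save('w5cm.npy',cm,allow_pickle=True)
s=sense();print(s['wrist_force'],s['ee_pos'])
```

```text
10.85 [0.4532 0.0392 0.2393] 0.329 yaw 10.5
0.68 [256. 229. 376. 370.] mid@.041 [ 0.4697 -0.0513  0.041 ]
[-0.90442881  0.31500589 -1.509393  ] [0.45328699 0.03935531 0.2395164 ]
```

View pics/w5.png

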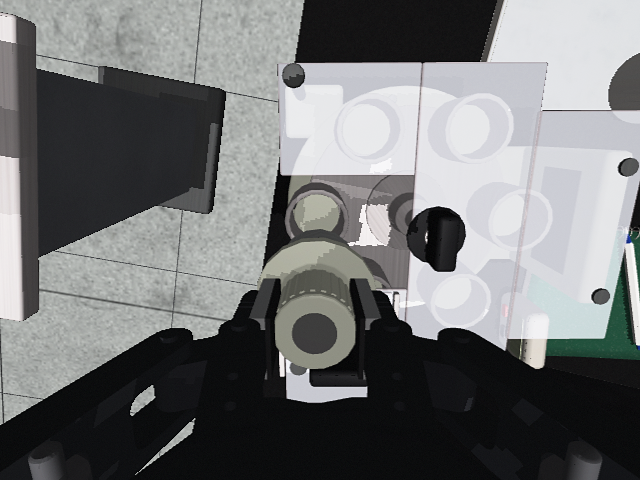

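Run:
```python
from h import *
cm=np.load('w5cm.npy',allow_pickle=True).item()
print('head',ray(cm,[(314.5,333),(277,333),(355,333)],.2645).round(4))
print('load proj',proj(cm,[.4537,.0397,.098]))
a=np.linspace(0,2*np.pi,60)
im=cv2.imread('pics/w5.png')
def ring(x,y,z,r,col):
    p=proj(cm,np.c_[x+r*np.cos(a),y+r*np.sin(a),np.full(60,z)])
    cv2.polylines(im,[(p*8).astype(np.int32)],True,col,1,shift=3)
ring(.4537,.0397,.098,.0215,(0,0,255));ring(.4533,.0394,.2645,.015,(0,255,0));ring(.4533,.0394,.2365,.026,(0,255,0))
ring(.532,.0542,.141,.02,(255,0,0))
A=np.radians(10.5-60);X=np.array([.5323,.0543])
for k in range(1,6):
    an=np.radians(190.5-60*k);q=X+.08*np.array([np.cos(an),np.sin(an)]);ring(*q,.098,.0215,(0,0,255))
cv2.imwrite('pics/w5c.png',cv2.resize(im[60:390,220:560],None,fx=1.8,fy=1.8,interpolation=cv2.INTER_CUBIC))
```

```text
head [[0.4519 0.0378 0.2645]
 [0.4389 0.0354 0.2645]
 [0.4659 0.0404 0.2645]]
load proj [[317.14068016 221.88695986]]
```

View pics/w5c.png

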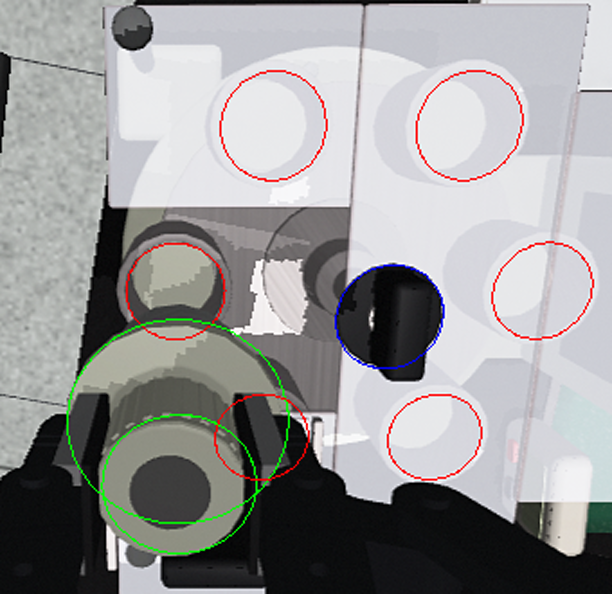

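>>> {"op": "step_arm", "data": {
  "increments": [
    [0.04,0.03,-4,0,0,0,0],
    [0,0,-3.5,0,0,0,0],
    [0,0,-1,0,0,0,0],
    [0,0,-0.5,0,0,0,0],
    [0,0,-0.4,0,0,0,0],
    [0,0,-0.3,0,0,0,0],
    [0,0,0,0,0,0,0]
  ]
}}

```text
t: 11.82
ee_pos: [0.4537, 0.0404, 0.1426]
eef_rot: [[0.983, 0.183, 0.001], [0.183, -0.983, 0.0], [0.001, 0.0, -1.0]]
wrist_force: [0.5, -0.3, -1.9]
grip_width: 0.329
```

>>> {"op": "step_arm", "data": {
  "increments": [
    [0,-0.03,-0.4,0,0,0,0],
    [0,0,-0.4,0,0,0,0],
    [0,0,-0.4,0,0,0,0],
    [0,0,-0.4,0,0,0,0],
    [0,0,-0.3,0,0,0,0],
    [0,0,0,0,0,0,0]
  ]
}}

```text
t: 12.58
ee_pos: [0.4534, 0.0401, 0.123]
eef_rot: [[0.983, 0.183, -0.0], [0.183, -0.983, 0.0], [-0.0, -0.0, -1.0]]
wrist_force: [-0.2, -0.3, -1.3]
grip_width: 0.333
```

In the bore with no side load. Pressing home now.

>>> {"op": "step_arm", "data": {
  "increments": [
    [0,0,-0.3,0,0,0,0],
    [0,0,-0.3,0,0,0,0],
    [0,0,-0.3,0,0,0,0],
    [0,0,-0.3,0,0,0,0],
    [0,0,-0.2,0,0,0,0],
    [0,0,0,0,0,0,0]
  ]
}}

```text
t: 13.32
ee_pos: [0.4539, 0.0401, 0.1106]
eef_rot: [[0.983, 0.183, 0.001], [0.183, -0.983, -0.0], [0.001, 0.0, -1.0]]
wrist_force: [-2.4, 0.1, 6.6]
grip_width: 0.331
```

>>> {"op": "step_arm", "data": {
  "increments": [
    [0,0,-0.2,0,0,0,0],
    [0,0,-0.1,0,0,0,0],
    [0,0,0,0,0,0,0]
  ]
}}

```text
t: 13.7
ee_pos: [0.4539, 0.04, 0.1077]
eef_rot: [[0.983, 0.183, 0.001], [0.183, -0.983, -0.0], [0.001, 0.0, -1.0]]
wrist_force: [-3.0, -1.4, 7.5]
grip_width: 0.331
```

>>> {"op": "step_arm", "data": {
  "increments": [
    [0,0,-0.1,0,0,0,0],
    [0,0,-0.1,0,0,0,0],
    [0,0,0,0,0,0,0]
  ]
}}

```text
t: 14.08
ee_pos: [0.4541, 0.04, 0.1064]
eef_rot: [[0.983, 0.183, 0.002], [0.183, -0.983, -0.0], [0.002, 0.001, -1.0]]
wrist_force: [-5.3, -1.6, 12.8]
grip_width: 0.329
```

>>> {"op": "step_arm", "data": {
  "increments": [
    [0,0,-0.1,0,0,0,0],
    [0,0,0,0,0,0,0]
  ]
}}

```text
t: 14.32
ee_pos: [0.4542, 0.04, 0.1063]
eef_rot: [[0.983, 0.183, 0.002], [0.183, -0.983, -0.0], [0.002, 0.001, -1.0]]
wrist_force: [-9.0, -0.3, 18.6]
grip_width: 0.328
```

>>> {"op": "step_arm", "data": {
  "increments": [
    [0,0,0.15,0,0,0,0.55],
    [0,0,0,0,0,0,0.55],
    [0,0,0,0,0,0,0.55],
    [0,0,4,0,0,0,0.55],
    [0,0,5,0,0,0,0.55],
    [2,0.4,2,0,0,0,0.55],
    [5.8,1.1,0,0,0,0,0.55],
    [0,0,-3,0,0,0,0.5],
    [0,0,-2.5,0,0,0,0.5],
    [0,0,0,0,0,0,0.5]
  ]
}}

```text
t: 15.58
ee_pos: [0.5304, 0.055, 0.1572]
eef_rot: [[0.983, 0.183, -0.005], [0.183, -0.983, -0.0], [-0.005, -0.001, -1.0]]
wrist_force: [0.3, 0.4, 0.5]
grip_width: 0.501
```

>>> {"op": "step_arm", "data": {
  "increments": [
    [0.1,-0.05,-0.5,0,0,0,0.5],
    [0,0,0,0,0,0,0.3],
    [0,0,0,0,0,0,0],
    [0,0,0,0,0,0,0],
    [0,0,0,0,0,0,0]
  ],
  "newtons": 50
}}

```text
t: 16.2
ee_pos: [0.5331, 0.0546, 0.156]
eef_rot: [[0.983, 0.183, 0.002], [0.183, -0.983, 0.0], [0.002, 0.0, -1.0]]
wrist_force: [0.0, -0.1, 5.3]
grip_width: 0.146
```

>>> {"op": "step_arm", "data": {
  "increments": [
    [0,0,0,0,0,-7,0],
    [0,0,0,0,0,-7,0],
    [0,0,0,0,0,-7,0],
    [0,0,0,0,0,-7,0],
    [0,0,0,0,0,-7,0],
    [0,0,0,0,0,-7,0],
    [0,0,0,0,0,-7,0],
    [0,0,0,0,0,-7,0],
    [0,0,0,0,0,-4,0],
    [0,0,0,0,0,0,0]
  ]
}}

```text
t: 17.45
ee_pos: [0.5327, 0.0547, 0.156]
eef_rot: [[0.649, -0.76, 0.001], [-0.76, -0.649, 0.0], [0.001, -0.001, -1.0]]
wrist_force: [-2.9, 0.1, 6.6]
grip_width: 0.141
```

Run:
```python
from h import *
s=sense();print(s['ft_torque'],s['wrist_force'],np.degrees(np.arctan2(s['eef_rot'][1,0],s['eef_rot'][0,0])),s['qpos'].round(2))
```

```text
[ 0.07881065  0.42799059 -0.04009811] [-2.9361517   0.10080379  6.56151216] -49.50118424930603 [0.03 0.12 1.48 0.   1.54 0.9 ]
```

>>> {"op": "step_arm", "data": {
  "increments": [
    [0,0,0,0,0,0,0.5],
    [0,0,0,0,0,0,0.6],
    [0,0,4,0,0,0,0.6],
    [-0.4,1,4,0,0,8,0.6],
    [-0.4,4,0,0,0,8,0.6],
    [-0.6,4,0,0,0,8,0.6],
    [-0.6,4,0,0,0,9,0.6],
    [-0.6,4,0,0,0,9,0.6],
    [-0.6,4,0,0,0,9,0.6],
    [-0.3,3.2,-3.5,0,0,9,0.6]
  ]
}}

```text
t: 18.7
ee_pos: [0.4983, 0.2987, 0.2022]
eef_rot: [[0.982, 0.189, 0.005], [0.189, -0.982, 0.003], [0.006, -0.002, -1.0]]
wrist_force: [0.4, 1.1, 0.6]
grip_width: 0.602
```

>>> {"op": "step_arm", "data": {
  "increments": [
    [0,0,0,0,0,0,0.6],
    [0,0,0,0,0,0,0.6]
  ]
}}

```text
t: 18.95
ee_pos: [0.4978, 0.2961, 0.2003]
eef_rot: [[0.984, 0.181, 0.0], [0.181, -0.984, -0.0], [0.0, 0.0, -1.0]]
wrist_force: [0.9, -0.4, 0.9]
grip_width: 0.599
```

Run:
```python
from h import *
cm,im=tops();save('w6',im);fit(cm=cm)
snapshot('top')
for r in search_frame('cart_a','top')[:6]:
    b=r['rect'];print(round(r['p'],2),np.round(b),ray(camera_model('top'),((b[0]+b[2])/2,(b[1]+b[3])/2),.041)[0].round(3))
im=snapshot('side');save('s1',im)
```

```text
18.95 [0.4978 0.2961 0.2003] 0.599 yaw 10.4
0.63 [287. 179. 345. 240.] mid@.041 [0.4965 0.3026 0.041 ]
0.61 [426. 139. 508. 207.] mid@.041 [0.6109 0.3542 0.041 ]
0.83 [0.6119 0.3543] err px 129.0 area 3836
0.81 [0.4963 0.3026] err px 135.0 area 3095
0.25 [0.7279 0.3237] err px 3329.0 area 8195
0.63 [423. 262. 444. 278.] [ 0.463 -0.281  0.041]
0.52 [240. 314. 252. 324.] [0.504 0.289 0.041]
```

View pics/s1.png

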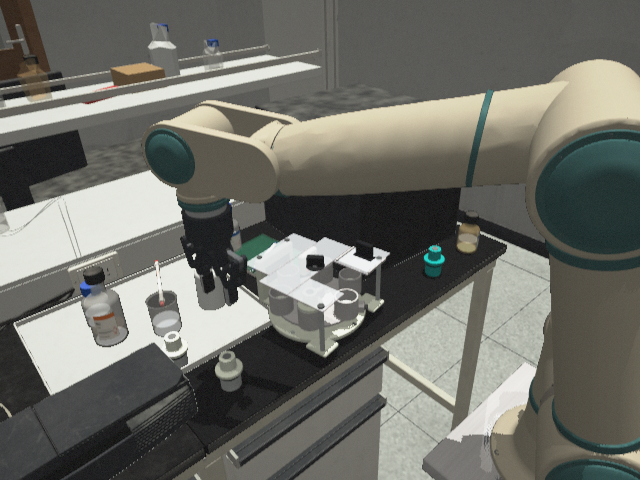

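The side view shows the hatch open, an empty pocket facing at (346,300), the bench cartridge at (229,370) and the tray cartridge at (174,345). I'll shift over the bench cartridge and re-fit from lower.

>>> {"op": "step_arm", "data": {
  "increments": [
    [-0.1,0.5,-3,0,0,0,0.6],
    [0,0,0,0,0,0,0.6],
    [0,0,0,0,0,0,0.6]
  ]
}}

```text
t: 19.62
ee_pos: [0.4969, 0.3015, 0.171]
eef_rot: [[0.983, 0.183, 0.001], [0.182, -0.983, 0.0], [0.001, -0.0, -1.0]]
wrist_force: [-0.2, -0.8, 0.5]
grip_width: 0.6
```

Run:
```python
from h import *
cm,im=tops();save('w7',im);fit(cm=cm,near=[.497,.3])
```

```text
19.625 [0.4969 0.3015 0.171 ] 0.6 yaw 10.5
0.95 [438. 149. 528. 223.] mid@.041 [0.6118 0.3533 0.041 ]
0.82 [283. 191. 350. 259.] mid@.041 [0.4968 0.3021 0.041 ]
```

>>> {"op": "step_arm", "data": {
  "increments": [
    [0,0.05,-4.5,0,0,0,0.6],
    [0,0,-4.5,0,0,0,0.6],
    [0,0,-2.4,0,0,0,0.6],
    [0,0,-1,0,0,0,0.6],
    [0,0,0,0,0,0,0.4],
    [0,0,0,0,0,0,0],
    [0,0,0,0,0,0,0],
    [0,0,0,0,0,0,0]
  ],
  "newtons": 60
}}

```text
t: 20.78
ee_pos: [0.4973, 0.3024, 0.0472]
eef_rot: [[0.983, 0.183, 0.002], [0.183, -0.983, 0.001], [0.002, -0.001, -1.0]]
wrist_force: [-0.2, 0.9, 4.0]
grip_width: 0.33
```

>>> {"op": "step_arm", "data": {
  "increments": [
    [0,0,2,0,0,0,0],
    [0,0,5.5,0,0,0,0],
    [0,0,5.5,0,0,0,0],
    [0,-1,5.3,0,0,0,0],
    [-0.6,-4,1,0,0,0,0],
    [-0.8,-5,0,0,0,0,0],
    [-0.8,-5,0,0,0,0,0],
    [-0.8,-5,0,0,0,0,0],
    [-0.8,-4,0,0,0,0,0],
    [-0.55,-2.3,0,0,0,0,0]
  ]
}}

```text
t: 22.02
ee_pos: [0.4524, 0.0373, 0.24]
eef_rot: [[0.983, 0.181, 0.001], [0.181, -0.983, -0.0], [0.001, 0.0, -1.0]]
wrist_force: [-0.5, 0.9, -1.9]
grip_width: 0.333
```

>>> {"op": "step_arm", "data": {
  "increments": [
    [0,0,0,0,0,0,0],
    [0,0,0,0,0,0,0],
    [0,0,0,0,0,0,0]
  ]
}}

```text
t: 22.4
ee_pos: [0.4531, 0.0399, 0.2389]
eef_rot: [[0.983, 0.184, 0.0], [0.184, -0.983, 0.0], [0.0, -0.0, -1.0]]
wrist_force: [0.6, -0.4, -1.9]
grip_width: 0.332
```

```bash
cat > ov.py <<'E'
from h import *
import sys
n=sys.argv[1]
s=sense();cm=camera_model('wrist');im=snapshot('wrist')[:,:,::-1].copy();x,y,z=s['ee_pos'];print(s['ee_pos'],s['grip_width'],s['wrist_force'])
a=np.linspace(0,2*np.pi,60)
def ring(x,y,z,r,col):
    p=proj(cm,np.c_[x+r*np.cos(a),y+r*np.sin(a),np.full(60,z)]);cv2.polylines(im,[(p*8).astype(np.int32)],True,col,1,shift=3)
ring(.4537,.0397,.098,.0215,(0,0,255));ring(x,y,z+.025,.015,(0,255,0));ring(x,y,z-.003,.026,(0,255,0))
cv2.imwrite(f'pics/{n}.png',cv2.resize(im[60:390,220:560],None,fx=1.8,fy=1.8,interpolation=cv2.INTER_CUBIC))
E
python3 ov.py w8
```

```text
[0.45314318 0.03989578 0.23894153] 0.3316851569525248 [ 0.60778852 -0.41817325 -1.87433109]
```

View pics/w8.png

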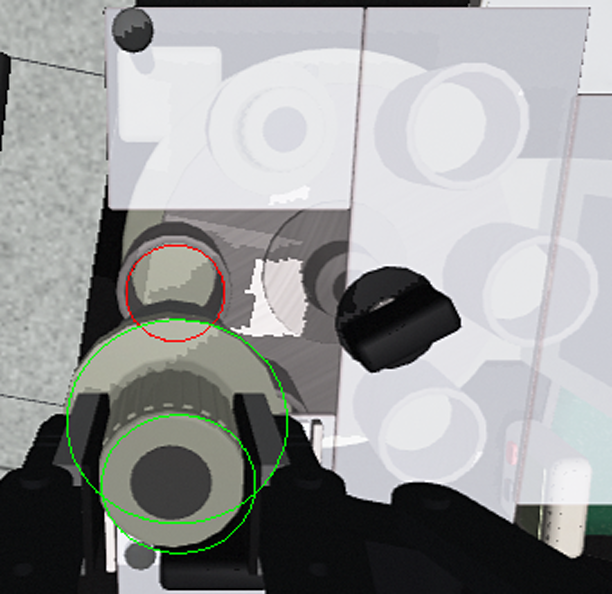

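Place1 holds the first cartridge at (280,125). The held cartridge overlays as it did before. Inserting.

>>> {"op": "step_arm", "data": {
  "increments": [
    [0.06,0,-4,0,0,0,0],
    [0,0,-3.5,0,0,0,0],
    [0,0,-1,0,0,0,0],
    [0,0,-0.5,0,0,0,0],
    [0,0,-0.4,0,0,0,0],
    [0,0,-0.3,0,0,0,0],
    [0,0,-0.4,0,0,0,0],
    [0,0,0,0,0,0,0]
  ]
}}

```text
t: 23.45
ee_pos: [0.4536, 0.0391, 0.1377]
eef_rot: [[0.983, 0.183, -0.0], [0.183, -0.983, 0.0], [-0.0, -0.0, -1.0]]
wrist_force: [-0.2, -0.4, -2.0]
grip_width: 0.333
```

>>> {"op": "step_arm", "data": {
  "increments": [
    [0,0.05,-0.5,0,0,0,0],
    [0,0,-0.5,0,0,0,0],
    [0,0,-0.4,0,0,0,0],
    [0,0,-0.4,0,0,0,0],
    [0,0,-0.3,0,0,0,0],
    [0,0,-0.3,0,0,0,0],
    [0,0,-0.2,0,0,0,0],
    [0,0,-0.2,0,0,0,0],
    [0,0,-0.15,0,0,0,0],
    [0,0,0,0,0,0,0]
  ]
}}

```text
t: 24.7
ee_pos: [0.4539, 0.0395, 0.1095]
eef_rot: [[0.983, 0.183, 0.001], [0.183, -0.983, -0.0], [0.001, 0.0, -1.0]]
wrist_force: [-4.0, 0.2, 7.8]
grip_width: 0.329
```

>>> {"op": "step_arm", "data": {
  "increments": [
    [0,0,-0.15,0,0,0,0],
    [0,0,-0.15,0,0,0,0],
    [0,0,-0.1,0,0,0,0],
    [0,0,0,0,0,0,0]
  ]
}}

```text
t: 25.2
ee_pos: [0.454, 0.0395, 0.107]
eef_rot: [[0.983, 0.183, 0.001], [0.183, -0.983, -0.0], [0.001, 0.001, -1.0]]
wrist_force: [-9.8, -0.7, 17.5]
grip_width: 0.331
```

>>> {"op": "step_arm", "data": {
  "increments": [
    [0,0,-0.1,0,0,0,0],
    [0,0,0,0,0,0,0]
  ]
}}

```text
t: 25.45
ee_pos: [0.454, 0.0395, 0.107]
eef_rot: [[0.983, 0.183, 0.002], [0.183, -0.983, -0.0], [0.001, 0.001, -1.0]]
wrist_force: [-13.3, -0.7, 23.9]
grip_width: 0.334
```

>>> {"op": "step_arm", "data": {
  "increments": [
    [0,0,0.15,0,0,0,0.55],
    [0,0,0,0,0,0,0.55],
    [0,0,0,0,0,0,0.55],
    [0,0,4,0,0,0,0.55],
    [0,0,5,0,0,-10,0.55],
    [2,0.4,2,0,0,-10,0.55],
    [3,0.6,0,0,0,-10,0.55],
    [2.9,0.55,0,0,0,-10,0.55],
    [0,0,0,0,0,-10,0.5],
    [0,0,0,0,0,-10,0.5]
  ]
}}

```text
t: 26.7
ee_pos: [0.5328, 0.0551, 0.214]
eef_rot: [[0.646, -0.764, -0.001], [-0.764, -0.646, -0.0], [-0.001, 0.001, -1.0]]
wrist_force: [-0.6, 0.4, -1.1]
grip_width: 0.499
```

>>> {"op": "step_arm", "data": {
  "increments": [
    [0,0,-3,0,0,0,0.5],
    [0,0,-2,0,0,0,0.5],
    [0,0,0,0,0,0,0.5]
  ]
}}

```text
t: 27.08
ee_pos: [0.5317, 0.055, 0.1627]
eef_rot: [[0.65, -0.76, -0.004], [-0.76, -0.65, -0.0], [-0.003, 0.003, -1.0]]
wrist_force: [-0.4, -1.0, -0.8]
grip_width: 0.502
```

>>> {"op": "step_arm", "data": {
  "increments": [
    [0,0,-0.8,0,0,0,0.5],
    [0,0,0,0,0,0,0.3],
    [0,0,0,0,0,0,0],
    [0,0,0,0,0,0,0],
    [0,0,0,0,0,0,0]
  ],
  "newtons": 50
}}

```text
t: 27.7
ee_pos: [0.533, 0.055, 0.1576]
eef_rot: [[0.65, -0.76, 0.001], [-0.76, -0.65, -0.0], [0.001, -0.001, -1.0]]
wrist_force: [-0.8, -0.6, 3.2]
grip_width: 0.145
```

>>> {"op": "step_arm", "data": {
  "increments": [
    [0,0,0,0,0,-7,0],
    [0,0,0,0,0,-7,0],
    [0,0,0,0,0,-7,0],
    [0,0,0,0,0,-7,0],
    [0,0,0,0,0,-7,0],
    [0,0,0,0,0,-7,0],
    [0,0,0,0,0,-7,0],
    [0,0,0,0,0,-7,0],
    [0,0,0,0,0,-4,0],
    [0,0,0,0,0,0,0]
  ]
}}

```text
t: 28.95
ee_pos: [0.533, 0.0551, 0.1576]
eef_rot: [[-0.333, -0.943, 0.001], [-0.943, 0.333, -0.0], [-0.0, -0.001, -1.0]]
wrist_force: [-0.9, 0.2, 6.0]
grip_width: 0.145
```

Run:
```python
from h import *
s=sense();print(s['ft_torque'],s['wrist_force'],np.degrees(np.arctan2(s['eef_rot'][1,0],s['eef_rot'][0,0])),s['qpos'].round(2))
```

```text
[-0.06389162  0.2161065  -0.00663923] [-0.86863771  0.2183843   5.97381696] -109.42822631362701 [ 0.03  0.12  1.48 -0.    1.54  1.94]
```

>>> {"op": "step_arm", "data": {
  "increments": [
    [0,0,0,0,0,0,0.5],
    [0,0,0,0,0,0,0.6],
    [0,0,4,0,0,0,0.6],
    [0,1.8,4,0,0,10,0.6],
    [0,4,2,0,0,10,0.6],
    [0,4,0,0,0,10,0.6],
    [1,4,0,0,0,10,0.6],
    [1,4,0,0,0,10,0.6],
    [1,4,0,0,0,10,0.6],
    [1,4,0,0,0,10,0.6]
  ]
}}

```text
t: 30.2
ee_pos: [0.5728, 0.3144, 0.2563]
eef_rot: [[0.776, -0.631, -0.001], [-0.631, -0.776, -0.0], [-0.0, 0.001, -1.0]]
wrist_force: [0.6, 0.3, -0.1]
grip_width: 0.599
```

>>> {"op": "step_arm", "data": {
  "increments": [
    [1.8,2,0,0,0,10,0.6],
    [2,2,0,0,0,10,0.6],
    [0,0,-2,0,0,10,0.6],
    [0,0,-3,0,0,10,0.6],
    [0,0,0,0,0,10,0.6],
    [0,0,0,0,0,0,0.6],
    [0,0,0,0,0,0,0.6]
  ]
}}

```text
t: 31.08
ee_pos: [0.6108, 0.3532, 0.2073]
eef_rot: [[0.984, 0.18, 0.001], [0.18, -0.984, 0.0], [0.001, -0.0, -1.0]]
wrist_force: [-0.3, -0.4, -0.4]
grip_width: 0.599
```

Run:
```python
from h import *
cm,im=tops();save('w9',im);fit(cm=cm,z0=.006)
```

```text
31.075 [0.6108 0.3532 0.2073] 0.599 yaw 10.4
0.67 [282. 185. 347. 246.] mid@.041 [0.6097 0.3533 0.041 ]
0.56 [116. 452. 139. 476.] mid@.041 [0.4664 0.0603 0.041 ]
0.9 [ 0.5412 -0.0232] err px 428.0 area 428
0.64 [0.6096 0.3547] err px 204.0 area 2962
0.42 [0.4883 0.068 ] err px 1527.0 area 1494
```

View pics/w9.png

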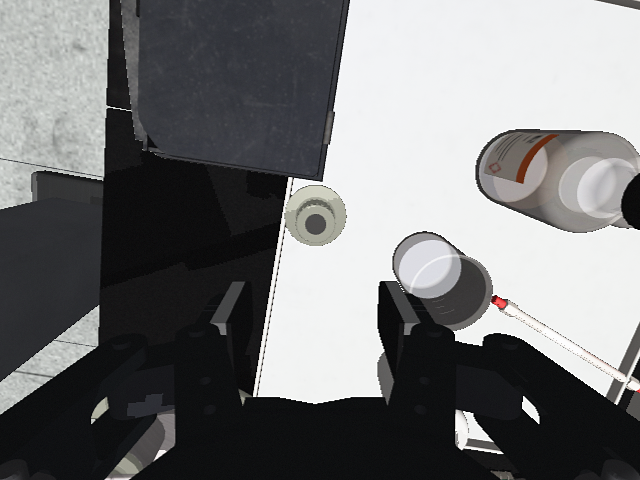

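The cartridge in the tray is at (316,216). The beaker at (440,270) and the bottle at right are clear of the fingers.

>>> {"op": "step_arm", "data": {
  "increments": [
    [-0.1,0.14,-4,0,0,0,0.6],
    [0,0,-5,0,0,0,0.6],
    [0,0,-4,0,0,0,0.6],
    [0,0,-1.6,0,0,0,0.6],
    [0,0,-0.8,0,0,0,0.6],
    [0,0,0,0,0,0,0.4],
    [0,0,0,0,0,0,0],
    [0,0,0,0,0,0,0],
    [0,0,0,0,0,0,0]
  ],
  "newtons": 60
}}

```text
t: 32.35
ee_pos: [0.6106, 0.3549, 0.055]
eef_rot: [[0.983, 0.183, 0.003], [0.183, -0.983, 0.002], [0.003, -0.001, -1.0]]
wrist_force: [0.5, 0.1, 6.1]
grip_width: 0.328
```

>>> {"op": "step_arm", "data": {
  "increments": [
    [0,0,2,0,0,0,0],
    [0,0,5,0,0,0,0],
    [0,0,5,0,0,0,0],
    [0,0,5,0,0,0,0],
    [-0.5,-1,2,0,0,0,0],
    [-2,-4,0,0,0,0,0],
    [-2.2,-4.5,0,0,0,0,0],
    [-2.2,-4.5,0,0,0,0,0],
    [-2.2,-4.5,0,0,0,0,0],
    [-2.2,-4.5,0,0,0,0,0]
  ]
}}

```text
t: 33.6
ee_pos: [0.4948, 0.1225, 0.2413]
eef_rot: [[0.983, 0.183, -0.002], [0.183, -0.983, -0.001], [-0.002, 0.0, -1.0]]
wrist_force: [0.0, -0.7, -0.6]
grip_width: 0.325
```

>>> {"op": "step_arm", "data": {
  "increments": [
    [-2.2,-4.5,0,0,0,0,0],
    [-2.1,-4,0,0,0,0,0],
    [0,0,0,0,0,0,0],
    [0,0,0,0,0,0,0],
    [0,0,0,0,0,0,0]
  ]
}}

```text
t: 34.22
ee_pos: [0.4536, 0.0401, 0.2423]
eef_rot: [[0.983, 0.184, -0.001], [0.184, -0.983, 0.0], [-0.001, -0.0, -1.0]]
wrist_force: [0.2, 0.5, -1.7]
grip_width: 0.328
```

```bash
python3 ov.py w10
```

```text
[0.45364944 0.04009245 0.24225153] 0.32778715589047264 [ 0.15388028  0.50432505 -1.73344193]
```

View pics/w10.png

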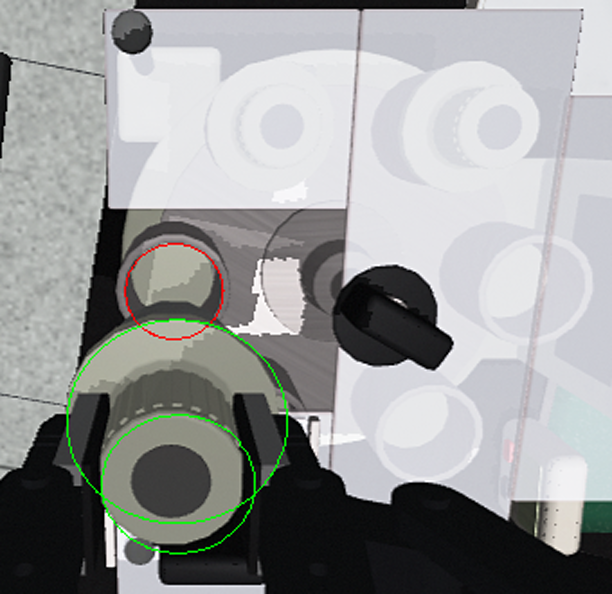

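Place1 and place2 are filled, and the third cartridge is held the same way. Inserting.

>>> {"op": "step_arm", "data": {
  "increments": [
    [0.03,-0.03,-4,0,0,0,0],
    [0,0,-3.5,0,0,0,0],
    [0,0,-1,0,0,0,0],
    [0,0,-0.5,0,0,0,0],
    [0,0,-0.4,0,0,0,0],
    [0,0,-0.3,0,0,0,0],
    [0,0,-0.4,0,0,0,0],
    [0,0,0,0,0,0,0]
  ]
}}

```text
t: 35.28
ee_pos: [0.4539, 0.0392, 0.1417]
eef_rot: [[0.983, 0.183, -0.0], [0.183, -0.983, 0.0], [-0.0, -0.0, -1.0]]
wrist_force: [-0.5, -0.5, -1.7]
grip_width: 0.331
```

>>> {"op": "step_arm", "data": {
  "increments": [
    [0,0.04,-0.5,0,0,0,0],
    [0,0,-0.5,0,0,0,0],
    [0,0,-0.4,0,0,0,0],
    [0,0,-0.4,0,0,0,0],
    [0,0,-0.3,0,0,0,0],
    [0,0,-0.3,0,0,0,0],
    [0,0,-0.3,0,0,0,0],
    [0,0,-0.2,0,0,0,0],
    [0,0,-0.15,0,0,0,0],
    [0,0,0,0,0,0,0]
  ]
}}

```text
t: 36.52
ee_pos: [0.4542, 0.0395, 0.1126]
eef_rot: [[0.983, 0.183, 0.001], [0.183, -0.983, -0.0], [0.001, 0.0, -1.0]]
wrist_force: [-4.9, -0.6, 7.9]
grip_width: 0.336
```

>>> {"op": "step_arm", "data": {
  "increments": [
    [0,0,-0.2,0,0,0,0],
    [0,0,-0.15,0,0,0,0],
    [0,0,-0.1,0,0,0,0],
    [0,0,0,0,0,0,0]
  ]
}}

```text
t: 37.02
ee_pos: [0.4542, 0.0395, 0.1087]
eef_rot: [[0.983, 0.183, 0.001], [0.183, -0.983, -0.0], [0.001, 0.0, -1.0]]
wrist_force: [-6.3, 0.1, 10.7]
grip_width: 0.328
```

>>> {"op": "step_arm", "data": {
  "increments": [
    [0,0,-0.1,0,0,0,0],
    [0,0,-0.1,0,0,0,0],
    [0,0,0,0,0,0,0]
  ]
}}

```text
t: 37.4
ee_pos: [0.4544, 0.0394, 0.1086]
eef_rot: [[0.983, 0.183, 0.002], [0.183, -0.983, -0.001], [0.002, 0.001, -1.0]]
wrist_force: [-13.5, -1.1, 25.9]
grip_width: 0.327
```

>>> {"op": "step_arm", "data": {
  "increments": [
    [0,0,0.15,0,0,0,0.55],
    [0,0,0,0,0,0,0.55],
    [0,0,0,0,0,0,0.55],
    [0,0,4,0,0,0,0.55],
    [0,0,5,0,0,10,0.55],
    [2,0.4,2,0,0,10,0.55],
    [3,0.6,0,0,0,10,0.55],
    [2.9,0.55,0,0,0,10,0.55],
    [0,0,0,0,0,10,0.5],
    [0,0,0,0,0,10,0.5]
  ]
}}

```text
t: 38.65
ee_pos: [0.5331, 0.0551, 0.2154]
eef_rot: [[0.328, 0.945, -0.001], [0.945, -0.328, 0.0], [-0.0, -0.001, -1.0]]
wrist_force: [0.0, 1.1, 0.3]
grip_width: 0.502
```

>>> {"op": "step_arm", "data": {
  "increments": [
    [0,0,-3,0,0,0,0.5],
    [0,0,-2.2,0,0,0,0.5],
    [0,0,0,0,0,0,0.5]
  ]
}}

```text
t: 39.02
ee_pos: [0.5319, 0.055, 0.1621]
eef_rot: [[0.333, 0.943, -0.005], [0.943, -0.333, -0.0], [-0.002, -0.004, -1.0]]
wrist_force: [-0.5, 0.2, 1.0]
grip_width: 0.5
```

>>> {"op": "step_arm", "data": {
  "increments": [
    [0,0,-0.7,0,0,0,0.5],
    [0,0,0,0,0,0,0.3],
    [0,0,0,0,0,0,0],
    [0,0,0,0,0,0,0],
    [0,0,0,0,0,0,0]
  ],
  "newtons": 50
}}

```text
t: 39.65
ee_pos: [0.5332, 0.055, 0.1582]
eef_rot: [[0.333, 0.943, 0.001], [0.943, -0.333, -0.0], [0.0, 0.001, -1.0]]
wrist_force: [-1.2, -0.7, 5.5]
grip_width: 0.142
```

>>> {"op": "step_arm", "data": {
  "increments": [
    [0,0,0,0,0,-7,0],
    [0,0,0,0,0,-7,0],
    [0,0,0,0,0,-7,0],
    [0,0,0,0,0,-7,0],
    [0,0,0,0,0,-7,0],
    [0,0,0,0,0,-7,0],
    [0,0,0,0,0,-7,0],
    [0,0,0,0,0,-7,0],
    [0,0,0,0,0,-4,0],
    [0,0,0,0,0,0,0]
  ]
}}

```text
t: 40.9
ee_pos: [0.5331, 0.0548, 0.1582]
eef_rot: [[0.983, 0.182, 0.001], [0.182, -0.983, -0.0], [0.001, 0.001, -1.0]]
wrist_force: [-2.2, -1.6, 4.5]
grip_width: 0.139
```

Run:
```python
from h import *
s=sense();print(s['ft_torque'],s['wrist_force'],np.degrees(np.arctan2(s['eef_rot'][1,0],s['eef_rot'][0,0])),s['qpos'].round(2))
```

```text
[-0.22855306  0.51022337 -0.0037489 ] [-2.16374086 -1.59495545  4.45248188] 10.47914426568348 [ 0.03  0.12  1.48 -0.    1.55 -0.15]
```

>>> {"op": "step_arm", "data": {
  "increments": [
    [0,0,0,0,0,0,0.5],
    [0,0,0,0,0,0,0.6],
    [0,0,5,0,0,0,0.6],
    [-0.9,-1.7,2,0,0,-10,0.6],
    [-1,-2,0,0,0,-10,0.6],
    [-1,-2,0,0,0,-10,0.6],
    [-1,-2,0,0,0,-10,0.6],
    [-1,-2,0,0,0,-10,0.6],
    [0,0,0,0,0,-10,0.6],
    [0,0,0,0,0,-10,0.6]
  ]
}}

```text
t: 42.15
ee_pos: [0.4839, -0.0421, 0.2272]
eef_rot: [[0.503, -0.864, 0.0], [-0.864, -0.503, 0.0], [-0.0, -0.0, -1.0]]
wrist_force: [0.5, 0.7, -0.4]
grip_width: 0.598
```

>>> {"op": "step_arm", "data": {
  "increments": [
    [0,0,0,0,0,-10,0.6],
    [0,0,0,0,0,-10,0.6],
    [0,0,0,0,0,0,0.6]
  ]
}}

```text
t: 42.52
ee_pos: [0.484, -0.0419, 0.2271]
eef_rot: [[0.184, -0.983, -0.0], [-0.983, -0.184, 0.0], [-0.0, 0.0, -1.0]]
wrist_force: [0.1, 0.2, 0.4]
grip_width: 0.603
```

Run:
```python
from h import *
s=sense();print(s['ee_pos'],s['eef_rot'].round(3).tolist());im=snapshot('wrist');cv2.imwrite('pics/w11.png',im[:,:,::-1])
im=snapshot('top')
for r in search_frame('cart_a','top')[:6]:print(round(r['p'],2),np.round(r['rect']))
```

```text
[ 0.48397494 -0.04188372  0.22713096] [[0.184, -0.983, -0.0], [-0.983, -0.184, 0.0], [-0.0, 0.0, -1.0]]
0.83 [426. 261. 439. 276.]
```

View pics/w11.png

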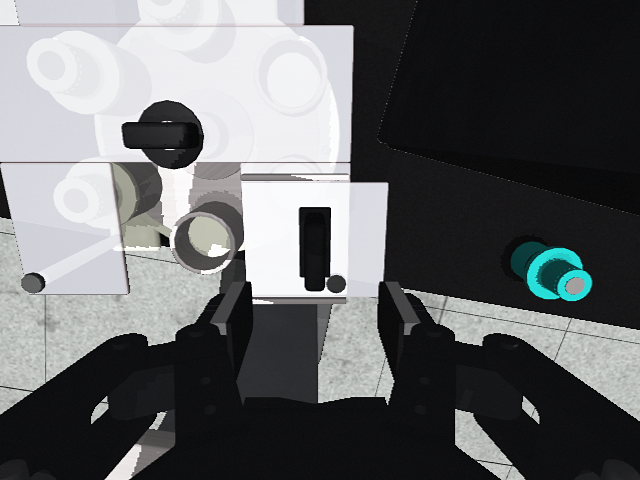

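Place1 (75,200), place2 (55,70) and place3 (165,10) are filled, the load pocket (207,240) is empty, and the fin is between the fingers. Closing the hatch.

>>> {"op": "step_arm", "data": {
  "increments": [
    [0,0,-4,0,0,0,0.6],
    [0,0,-3.3,0,0,0,0.6],
    [0,0,0,0,0,0,0.3],
    [0,0,0,0,0,0,0],
    [0,0,0,0,0,0,0],
    [0,0,0,0,0,0,0]
  ],
  "newtons": 30
}}

```text
t: 43.42
ee_pos: [0.4847, -0.0416, 0.1562]
eef_rot: [[0.183, -0.983, 0.003], [-0.983, -0.183, 0.0], [0.0, -0.003, -1.0]]
wrist_force: [-2.0, 3.7, 6.6]
grip_width: 0.136
```

>>> {"op": "step_arm", "data": {
  "increments": [
    [-0.2,1.1,0,0,0,0,0],
    [-0.26,1.4,0,0,0,0,0],
    [-0.26,1.4,0,0,0,0,0],
    [-0.26,1.4,0,0,0,0,0],
    [-0.26,1.4,0,0,0,0,0],
    [-0.26,1.4,0,0,0,0,0],
    [-0.06,0.35,0,0,0,0,0],
    [0,0,0,0,0,0,0]
  ]
}}

```text
t: 44.42
ee_pos: [0.4689, 0.0426, 0.1562]
eef_rot: [[0.183, -0.983, 0.003], [-0.983, -0.183, -0.001], [0.001, -0.002, -1.0]]
wrist_force: [-4.7, 1.2, 6.7]
grip_width: 0.132
```

>>> {"op": "step_arm", "data": {
  "increments": [
    [-0.04,0.2,0,0,0,0,0],
    [0,0,0,0,0,0,0]
  ]
}}

```text
t: 44.68
ee_pos: [0.4688, 0.043, 0.1562]
eef_rot: [[0.182, -0.983, 0.003], [-0.983, -0.182, -0.004], [0.004, -0.003, -1.0]]
wrist_force: [-1.3, -6.1, 5.7]
grip_width: 0.132
```

>>> {"op": "step_arm", "data": {
  "increments": [
    [-0.02,0.15,0,0,0,0,0],
    [0,0,0,0,0,0,0]
  ]
}}

```text
t: 44.92
ee_pos: [0.4688, 0.0431, 0.1562]
eef_rot: [[0.181, -0.983, 0.004], [-0.983, -0.181, -0.006], [0.007, -0.002, -1.0]]
wrist_force: [-1.6, -13.0, 5.3]
grip_width: 0.131
```

>>> {"op": "step_arm", "data": {
  "increments": [
    [0.04,-0.28,0,0,0,0,0],
    [0,0,0,0,0,0,0.6],
    [0,0,0,0,0,0,0.7],
    [0,0,4,0,0,0,0.7],
    [0,0,5,0,0,0,0.7],
    [0,0,5,0,0,0,0.7],
    [0,0,5,0,0,0,0.7],
    [1,0,1,0,0,0,0.7],
    [0,0,0,0,0,0,0.7],
    [0,0,0,0,0,0,0.7]
  ]
}}

```text
t: 46.18
ee_pos: [0.4778, 0.0433, 0.353]
eef_rot: [[0.183, -0.983, -0.002], [-0.983, -0.183, -0.0], [-0.0, 0.002, -1.0]]
wrist_force: [-0.6, 0.2, 0.2]
grip_width: 0.701
```

Run:
```python
from h import *
s=sense();print(s['t'],s['ee_pos']);im=snapshot('wrist')[:,:,::-1].copy();cm=camera_model('wrist')
Y=np.array([-.182,.983]);p=proj(cm,[[.4687,.0425,.177],[.5323,.0543,.162]]);print(p)
cv2.imwrite('pics/w12.png',im)
```

```text
46.175 [0.47784242 0.04330486 0.35298544]
[[313.81051014 221.63638434]
 [313.84281691 145.5805545 ]]
```

View pics/w12.png

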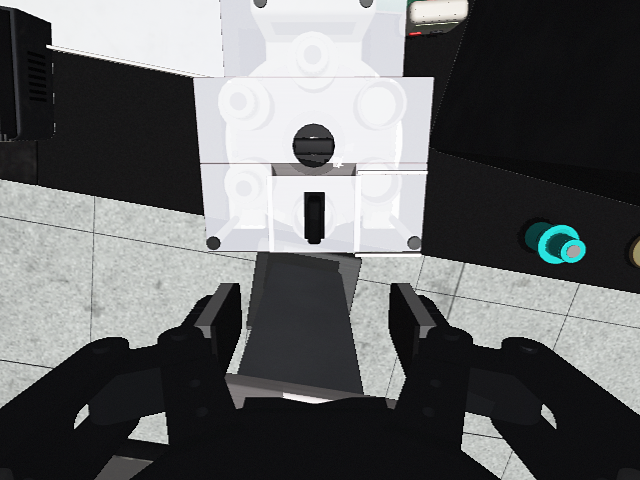

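The hatch is shut with the fin at (314,217). Cartridges are at place1 (243,185), place2 (240,103) and place3 (312,55). The only cartridge shape left outside is the turquoise one at (560,243). Handing in.

```bash
python3 -c "
from bench import close_job
print(close_job())"
```

```text
the job is handed in; nothing more can be done
None
```

The cartridge changer is loaded and handed in at about 46 s, well under the 208 s limit. I found three white cartridges and no fourth.

- **Hatch:** I slid it open to its stop. At the end I slid it shut until it stopped, where the force rose to about 13 N with no further movement.
- **Cartridges:** each was pressed until the force rose steeply, to about 19, 24 and 26 N, with the tool stopped at the expected home depth. I turned the knob one click clockwise (60°) after each one. After every turn the tool was at the new click angle with almost no torque left on the knob.
- **Last pictures:** the cartridges are in place1, place2 and place3 without a gap. The load pocket was seen empty just before the hatch closed, and the robot is clear of everything.
- **Left alone:** the turquoise look-alike, the beaker and the bottles were not touched.
- **Disagreements:** position estimates for the bench cartridge differed by about 4 mm between cameras. I used the close wrist view, and it went in without side force. No slackening of the grip was seen, and I noticed no cartridge knocked aside.

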